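Raise the kitchen blind with its hold-to-run switch

TASK

Raise the kitchen blind a little: on the switch box with the broad flat paddle, push the paddle all the way over towards the raised arrowhead on the box, hold it there for at least two seconds, then let go so that it springs back upright. Never push it towards the end with the plain bar, and leave the other switch, the one with the ball-ended stick, alone.

Things in the scene. Friction and masses are not known exactly. Their poses are not given: they have to be found in the camera images.
- blind_switch: The blind's switch box, fixed to the table: white plastic, 80 (its x) x 130 (its y) x 32 mm high. Origin: centre of its underside, below the paddle. On its top, 45 mm from the middle, a raised black arrowhead (40 mm wide) at the +y end points to +y; a plain black bar lies at the -y end. The paddle is to be pushed along the box's +y, which points to the robot's left, give or take 40 degrees.
- blind_paddle_top (a point): Middle of the top edge of the blind's paddle, 109 mm above the table when upright. Grey plastic: a flat blade 36 mm wide (along the box's x), 10 mm thick (along its y) and 45 mm tall, on a 12 x 8 mm stem. The paddle tilts about the box's x axis at 34 mm above the table, so this point is 75 mm from the pivot; the blade spans 30 to 75 mm from the pivot.
- blind_paddle (a joint): Tilt of the blind's paddle in rad: 0 upright, positive towards the arrowhead, negative towards the bar, stops at +0.7 and -0.7. A spring (0.28 N m/rad, about 4 N at the blade when fully over) brings it back upright in about 0.3 s when let go, without swinging past. The blind motor runs above 0.45.
- vent_stick (a joint): Tilt in rad of the other switch's lever (0 upright, same spring): a thin round stick with a 20 mm ball at its end, also 109 mm above the table, on an equal box with the same marks. The two boxes stand 190 mm or more apart, side by side in front of the robot; either may be the left one. Not to be used.

How it is judged (in metres and radians):
On the way:
1. the paddle is held over towards the arrowhead (more than 0.45 rad) for two seconds (value of joint blind_paddle above 0.45 rad), for 1.8 s.
At the end, for the whole second after the job is handed in: After having been held over, the paddle stands upright again (within 0.1 rad) and still, and nothing touches it (value of joint blind_paddle between -0.1 and 0.1 rad and velocity of joint blind_paddle between -0.1 and 0.1 rad/s).
It fails at once if the paddle is pushed more than 0.25 rad towards the bar end (value of joint blind_paddle below -0.25 rad).
It fails at once if the ball-ended stick of the other switch is pushed more than 0.2 rad to either side (value of joint vent_stick above 0.2 rad or value of joint vent_stick below -0.2 rad).
It also fails if it takes over 38 s, if anything falls off the work surface, if the arm or the gripper's body presses on something with over 40 N, if the wrist force passes 120 N, or if a joint passes its speed limit or range.

ROBOT

A 6-joint arm with a two-finger parallel gripper is mounted at the origin on a cart in front of the work surface, level with it; the furniture and walls round the work are solid. World frame = base frame: x ahead of the robot, y to its left, z up, the work surface at z = 0. Lengths are in m, angles in degrees, forces in N, time in s.
With the tool pointing down it reaches from about 0.35 to 0.775 m from the base axis. Payload 5.5 kg.
Tool frame: the origin (TCP) lies midway between the tips of the shut fingers; the grasp point (between the pads) lies 19 mm behind it; z points along the fingers, y is the direction in which the jaws open and shut (so a half turn about z gives the same grasp; the last joint's range is limited). The gripper opens to 85 mm and grips with 20 to 120 N. Pads are 22 mm wide; open, the fingers measure 114 mm over their backs; the gripper's body (76 mm by 85 mm) begins 54 mm behind the grasp point. The pads swing forward as they close: fully open they stand 13 mm farther back than shut.
Start: joints at [58.35, 17.945, 2.641, 74.691, 0, 82.002], TCP at [0.231, 0.527, 0.231] pointing down, gripper open.
Joint ranges: [-158.12, 158.12], [-49.38, 96.58], [-58.88, 72.47], [-126.05, 133.96], [-84.25, 85.87], [-180, 180]. Speed limits (degrees/s): [147.25, 147.25, 180, 180, 180, 180].

INTERFACE

Orientations are given as [roll, pitch, yaw] about the fixed x, y, z axes, in that order (R = Rz(yaw) Ry(pitch) Rx(roll)).
In Python, from rig import env gives the robot as it stands. The module is installed in compiled form; this text tells all that it offers.
- The arm moves only by the tool servo_tool, never from a script. Its argument "rows" is a list of rows, each an object with "hand": the finger opening in mm, from 0 to 85.4; "dp": the shift along the tool's x, y, z in mm, a list of three; "twist": the turn, a rotation vector about the tool's x, y, z in degrees, a list of three. A call has 1 to 8 rows; each row is the pose to reach, as a shift and turn from the pose measured when the call began, along the tool's axes at that moment; what a row does not reach only later rows make up. A row lasts 1/12 s, in which the tool goes at most 41.7 mm and 7.16 degrees, less where a joint would pass 70% of its speed; a pose out of reach is approached as far as the arm can. A call with a gripper value outside its range is refused whole. The fingers move at their own pace and stop on an object; "newtons" is the grip in N (left out, the last holds). Time passes only in rows, so rows that repeat a pose let the fingers close. It gives the time, the measured TCP pose, the force and the opening at its end, in the units of the state.
- env.sense(): the state, without advancing time (a new reading comes with each control period).
- env.camera(name): name is "scene" or "top" or "wrist"; returns the picture (480x640x3 uint8, red, green, blue); there is no depth.
- env.camera_info(name): a dict with "camera_matrix" (3x3 intrinsics, pixels), "cam_to_world" (4x4, takes a point from camera to world coordinates). Camera axes: x right, y up, looking along -z (the intrinsics and any distortion apply to the point x, -y, -z); pixel columns grow to the right and rows downward; lengths in m; the calibration is good to about 2 mm. A picture is of the moment at which its call begins: read the wrist's pose just before it. camera_info takes no time and is no camera call; for the wrist camera it gives the pose at the moment of the call.
- env.sign_off(): hands the job in, once; it reports no verdict.
The state is a dict: "t": time; "joint_pos": joint angles; "qvel": joint speeds; "effort": joint torques, N m; "tool_pos": TCP position; "orientation": TCP orientation; "force": force on the tool from outside, world axes, zero at the start; "wrist_torque": the same for the moment, N m; "gripper_width": finger opening in m.
Only numpy, scipy, OpenCV 4.12 (cv2) and the standard library are available. Lean on these libraries where they do the work, as an engineer would, in place of code of your own. Each camera call takes 0.05 s, during which the arm holds its last target. There are 200 camera calls.

## Working session

There is one attempt and no reset: what is moved stays moved. The work goes in short steps, Python scripts to look and compute and a tool call to move; the robot and the scene stay as the last step left them, time stands still between calls to the robot, and variables do not carry over. Pictures are saved under pics/ and viewed, about 8 in all and at most 12, crops included, and the job is handed in when it is done.

Besides the shell and the picture viewer there is one more tool, called after "Emit:" as a command line: name --argument value ..., lists and objects as JSON in quotes. servo_tool: Moves the arm, as the interface text tells. Its arguments: {"type":"object","properties":{"rows":{"type":"array"},"newtons":{"type":"number"}},"required":["rows"]}

```bash
mkdir -p pics
python3 - <<'E'
from rig import env
import cv2,numpy as np
s=env.sense(); print({k:np.round(v,3) for k,v in s.items()})
for n in("top","scene"):
    cv2.imwrite(f"pics/{n}0.png",env.camera(n)[:,:,::-1]); i=env.camera_info(n); print(n,np.round(i["camera_matrix"],1).tolist(),np.round(i["cam_to_world"],3).tolist(),[k for k in i])
E
```

```text
{'t': np.float64(0.0), 'joint_pos': array([5.8350e+01, 1.7990e+01, 2.5760e+00, 7.4692e+01, 1.0000e-03,
       8.2002e+01]), 'qvel': array([ 0.004,  0.03 ,  0.024,  0.107,  0.059, -0.101]), 'effort': array([-0.0000e+00, -4.8062e+01,  2.9853e+01,  1.9000e-02, -0.0000e+00,
       -0.0000e+00]), 'tool_pos': array([0.23 , 0.526, 0.23 ]), 'orientation': array([-1.79895e+02, -1.60000e-02,  1.56348e+02]), 'force': array([-0.251, -0.365,  0.081]), 'wrist_torque': array([-0.013, -0.024,  0.07 ]), 'gripper_width': np.float64(0.085)}
top [[519.3, 0.0, 323.0], [0.0, 519.3, 244.5], [0.0, 0.0, 1.0]] [[-0.028, 0.973, -0.227, 0.216], [-1.0, -0.026, 0.009, 0.024], [0.003, 0.227, 0.974, 1.16], [0.0, 0.0, 0.0, 1.0]] ['camera_matrix', 'cam_to_world']
scene [[460.9, 0.0, 316.1], [0.0, 460.9, 239.3], [0.0, 0.0, 1.0]] [[-0.605, 0.577, -0.548, -0.014], [-0.796, -0.422, 0.434, 0.404], [0.019, 0.699, 0.715, 0.718], [0.0, 0.0, 0.0, 1.0]] ['camera_matrix', 'cam_to_world']
```

View pics/top0.png

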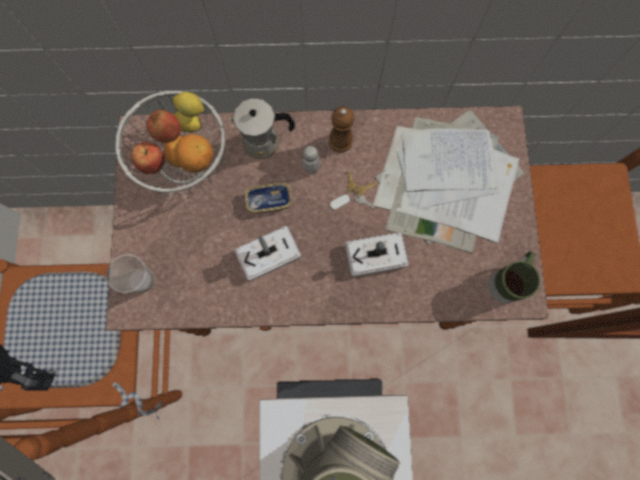

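View pics/scene0.png

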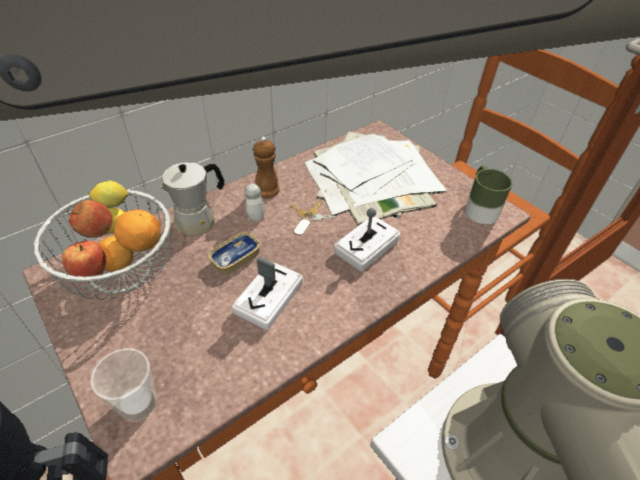

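The paddle box is the left one: top view about (268,253), scene about (268,292). The arrowhead is at its left end, towards the robot's left. The ball stick is on the right box, top about (377,253).

```bash
cat > h.py <<'E'
from rig import env
import cv2,numpy as np
def ray(n,uv,i=None):
    i=i or env.camera_info(n);K=i["camera_matrix"];T=np.array(i["cam_to_world"])
    d=np.linalg.solve(K,[uv[0],uv[1],1]); return T[:3,3],T[:3,:3]@(d*[1,-1,-1])
def onz(n,uv,z,i=None):
    o,d=ray(n,uv,i); return o+d*(z-o[2])/d[2]
def cross(r1,r2):
    (a,u),(b,v)=r1,r2; u=u/np.linalg.norm(u);v=v/np.linalg.norm(v)
    s=np.linalg.lstsq(np.c_[u,-v],b-a,rcond=None)[0]; p,q=a+s[0]*u,b+s[1]*v
    return (p+q)/2,np.linalg.norm(p-q)
E
python3 - <<'E'
from h import *
for n,(x0,y0,x1,y1) in dict(top=(225,220,312,285),scene=(220,245,315,335)).items():
    im=cv2.imread(f"pics/{n}0.png"); c=im[y0:y1,x0:x1]
    hsv=cv2.cvtColor(c,cv2.COLOR_BGR2HSV)
    m=((hsv[...,2]>165)&(hsv[...,1]<40)).astype(np.uint8)
    cs=max(cv2.findContours(m,0,1)[0],key=cv2.contourArea); r=cv2.minAreaRect(cv2.convexHull(cs))
    b=cv2.boxPoints(r)+[x0,y0]; print(n,np.round(b,1).tolist())
    P=np.array([onz(n,p,.032)[:2] for p in b]); print(np.round(P,4).tolist(),P.mean(0),np.linalg.norm(P-np.roll(P,1,0),axis=1))
    big=cv2.resize(c,None,fx=6,fy=6,interpolation=2); cv2.drawContours(big,[np.int32((b-[x0,y0])*6+3)],0,(0,0,255),1)
    cv2.imwrite(f"pics/{n}c.png",big)
a,b=[cv2.imread(f"pics/{n}c.png") for n in("top","scene")]
h=max(a.shape[0],b.shape[0]);w=a.shape[1]+b.shape[1]
o=np.zeros((h,w,3),np.uint8);o[:a.shape[0],:a.shape[1]]=a;o[:b.shape[0],a.shape[1]:]=b
o=cv2.resize(o,None,fx=2/3,fy=2/3);cv2.imwrite("pics/cmp.png",o);print(o.shape)
E
```

```text
top [[235.7, 249.6], [286.0, 225.4], [299.9, 254.5], [249.7, 278.7]]
[[0.4727, 0.2074], [0.5253, 0.0949], [0.4575, 0.0647], [0.4063, 0.176]] [0.46545012 0.13574233] [0.07342651 0.12412803 0.07425393 0.12252795]
scene [[229.8, 306.8], [271.3, 252.4], [303.6, 277.0], [262.1, 331.4]]
[[0.4684, 0.2178], [0.5363, 0.0835], [0.4458, 0.0689], [0.3896, 0.1991]] [0.46000125 0.14231807] [0.08095058 0.1505508  0.09165768 0.14175504]
(360, 728, 3)
```

View pics/cmp.png

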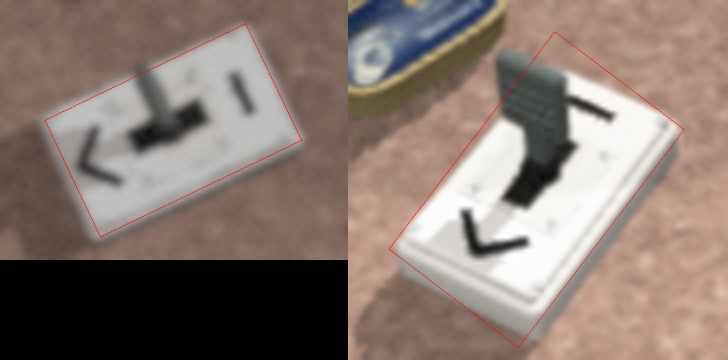

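Box centre is about (0.465, 0.136), with its +y direction at about 115° yaw. I move to a hover over the bar side with the fingers shut, then look from close by.

Emit:
servo_tool --rows '[{"hand": 0,"dp": [-35,-25,0],"twist": [0,0,4]},{"hand": 0,"dp": [-68,-50,0],"twist": [0,0,8]},{"hand": 0,"dp": [-101,-74,0],"twist": [0,0,12]},{"hand": 0,"dp": [-134,-98,0],"twist": [0,0,16]},{"hand": 0,"dp": [-167,-122,0],"twist": [0,0,20]},{"hand": 0,"dp": [-200,-146,0],"twist": [0,0,24]},{"hand": 0,"dp": [-233,-170,0],"twist": [0,0,28]},{"hand": 0,"dp": [-250,-182,0],"twist": [0,0,30]}]' --newtons 40

```text
t: 0.77
tool_pos: [0.3876, 0.256, 0.2305]
orientation: [-179.9, 0.1, 126.0]
force: [-0.9, 1.3, 0.2]
gripper_width: -0.0001
```

Emit:
servo_tool --rows '[{"hand": 0,"dp": [-35,-4,0],"twist": [0,0,3]},{"hand": 0,"dp": [-70,-7,0],"twist": [0,0,6]},{"hand": 0,"dp": [-105,-10,0],"twist": [0,0,9]},{"hand": 0,"dp": [-140,-14,0],"twist": [0,0,11]},{"hand": 0,"dp": [-170,-17,0],"twist": [0,0,11]},{"hand": 0,"dp": [-195,-19,0],"twist": [0,0,11]},{"hand": 0,"dp": [-201,-20,0],"twist": [0,0,11]},{"hand": 0,"dp": [-201,-20,0],"twist": [0,0,11]}]'

```text
t: 1.43
tool_pos: [0.49, 0.0802, 0.2303]
orientation: [-179.8, 0.1, 114.8]
force: [0.8, 0.8, -0.3]
gripper_width: 0.0003
```

Run:
```python
from h import *
import pickle
s=env.sense(); print(s["t"],s["tool_pos"],s["orientation"],s["force"])
i=env.camera_info("wrist"); im=env.camera("wrist"); pickle.dump(i,open("w1.pkl","wb"))
cv2.imwrite("pics/w1.png",im[:,:,::-1]); print(np.round(i["camera_matrix"],1).tolist(),np.round(i["cam_to_world"],3).tolist())
P,g=cross(ray("top",(225+152/4,220+96/4)),ray("scene",(265.8,261))); print("tri check",P,g)
for n in("top","scene","wrist"):
    j=i if n=="wrist" else env.camera_info(n); T=np.linalg.inv(j["cam_to_world"])
    for p in([.465,.136,.109],[.465,.136,.032]):
        q=T@[*p,1]; q=j["camera_matrix"]@(q[:3]*[1,-1,-1]); print(n,p,q[:2]/q[2])
```

```text
1.4333 [0.49002768 0.08020532 0.23027209] [-1.79842350e+02  9.39633365e-02  1.14820068e+02] [ 0.8193663   0.82017884 -0.34052405]
[[388.0, 0.0, 317.9], [0.0, 388.0, 234.8], [0.0, 0.0, 1.0]] [[0.907, -0.403, -0.119, 0.459], [0.421, 0.868, 0.265, 0.147], [-0.003, -0.29, 0.957, 0.373], [0.0, 0.0, 0.0, 1.0]]
tri check [0.46553687 0.13795595 0.10647399] 0.0014810779538946865
top [0.465, 0.136, 0.109] [264.06439877 244.20020051]
top [0.465, 0.136, 0.032] [267.78490499 252.09285225]
scene [0.465, 0.136, 0.109] [266.40943699 259.62863378]
scene [0.465, 0.136, 0.032] [268.78839972 286.89314715]
wrist [0.465, 0.136, 0.109] [320.5783794  137.14354768]
wrist [0.465, 0.136, 0.032] [320.2953146  132.64427887]
```

View pics/w1.png

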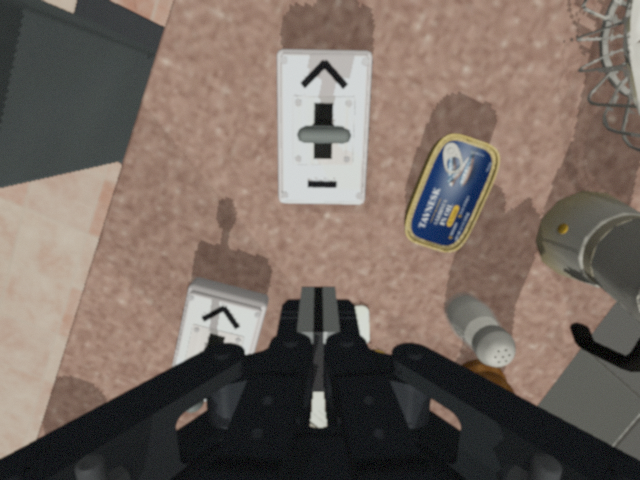

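The wrist view shows the box lined up with the tool. The paddle is at (324,135) against a predicted (321,137), which is within 2–3 mm, and its triangulated height is 0.106 m against the stated 0.109. The arrowhead is at the top of the picture (323,73), so I push along tool +x. Next I descend on the bar side.

Emit:
servo_tool --rows '[{"hand": 0,"dp": [5,3,35],"twist": [0,0,0]},{"hand": 0,"dp": [12,3,70],"twist": [0,0,0]},{"hand": 0,"dp": [18,3,105],"twist": [0,0,0]},{"hand": 0,"dp": [24,3,135],"twist": [0,0,0]},{"hand": 0,"dp": [28,3,155],"twist": [0,0,0]},{"hand": 0,"dp": [28,3,160],"twist": [0,0,0]},{"hand": 0,"dp": [28,3,160],"twist": [0,0,0]},{"hand": 0,"dp": [28,3,160],"twist": [0,0,0]}]'

```text
t: 2.15
tool_pos: [0.4801, 0.1085, 0.0713]
orientation: [-179.9, 0.1, 115.0]
force: [0.2, 0.1, -0.2]
gripper_width: 0.0
```

Run:
```python
from h import *
s=env.sense(); print(s["t"],s["tool_pos"],s["orientation"],s["force"])
a=env.camera("scene")[180:360,150:390]; b=env.camera("wrist")[:,120:520]
a=cv2.resize(a,None,fx=5/3,fy=5/3,interpolation=2); b=cv2.resize(b,None,fx=300/480*1,fy=300/480)
cv2.imwrite("pics/d1.png",np.hstack([a,b])[:,:,::-1])
```

```text
2.15 [0.4800504  0.10845122 0.07126389] [-1.79874079e+02  7.30676985e-02  1.14992807e+02] [ 0.23948884  0.06929698 -0.22409718]
```

View pics/d1.png

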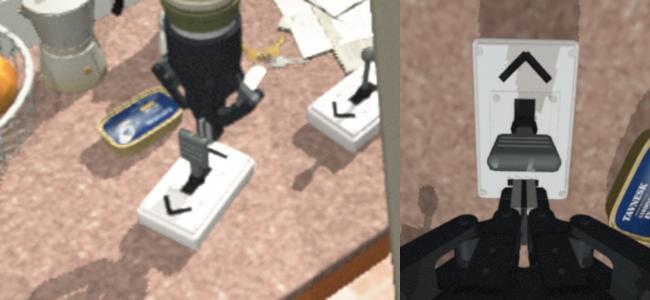

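The fingertips are centred behind the paddle on the bar side and nothing is touching yet. I push slowly along tool +x.

Emit:
servo_tool --rows '[{"hand": 0,"dp": [8,0,0],"twist": [0,0,0]},{"hand": 0,"dp": [14,0,0],"twist": [0,0,0]},{"hand": 0,"dp": [20,0,0],"twist": [0,0,0]},{"hand": 0,"dp": [26,0,0],"twist": [0,0,0]},{"hand": 0,"dp": [32,0,0],"twist": [0,0,0]},{"hand": 0,"dp": [37,0,0],"twist": [0,0,0]},{"hand": 0,"dp": [41,0,0],"twist": [0,0,0]},{"hand": 0,"dp": [41,0,0],"twist": [0,0,0]}]'

```text
t: 2.92
tool_pos: [0.4638, 0.1457, 0.072]
orientation: [-180.0, 0.1, 115.0]
force: [1.5, -2.7, 1.5]
gripper_width: 0.0001
```

Run:
```python
from h import *
s=env.sense(); print(s["t"],s["tool_pos"],s["orientation"],s["force"],s["wrist_torque"])
a=env.camera("scene")[180:360,150:390]; b=env.camera("wrist")[:,120:520]
a=cv2.resize(a,None,fx=5/3,fy=5/3,interpolation=2); b=cv2.resize(b,None,fx=300/480*1,fy=300/480)
cv2.imwrite("pics/d2.png",np.hstack([a,b])[:,:,::-1])
```

```text
2.9167 [0.46375207 0.14566098 0.07204443] [-1.79998883e+02  1.47188729e-01  1.14977524e+02] [ 1.52140803 -2.72337836  1.47730907] [-0.48958094 -0.23235326  0.00735378]
```

View pics/d2.png

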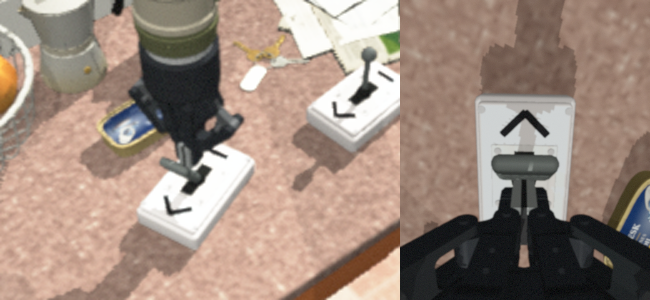

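The paddle is leaning towards the arrowhead, and the force of about 3.4 N puts it near 0.55–0.6 rad. I creep on to the stop.

Emit:
servo_tool --rows '[{"hand": 0,"dp": [1.5,0,0],"twist": [0,0,0]},{"hand": 0,"dp": [3,0,0],"twist": [0,0,0]},{"hand": 0,"dp": [4,0,0],"twist": [0,0,0]},{"hand": 0,"dp": [4,0,0],"twist": [0,0,0]}]'

```text
t: 3.35
tool_pos: [0.4621, 0.1488, 0.072]
orientation: [-180.0, 0.1, 114.9]
force: [2.3, -4.0, 0.2]
gripper_width: 0.0003
```

Emit:
servo_tool --rows '[{"hand": 0,"dp": [1,0,0],"twist": [0,0,0]},{"hand": 0,"dp": [2,0,0],"twist": [0,0,0]},{"hand": 0,"dp": [3,0,0],"twist": [0,0,0]},{"hand": 0,"dp": [3,0,0],"twist": [0,0,0]}]'

```text
t: 3.68
tool_pos: [0.4608, 0.1516, 0.072]
orientation: [-180.0, 0.1, 115.0]
force: [1.3, -4.4, 0.5]
gripper_width: -0.0001
```

Emit:
servo_tool --rows '[{"hand": 0,"dp": [1,0,0],"twist": [0,0,0]},{"hand": 0,"dp": [2,0,0],"twist": [0,0,0]},{"hand": 0,"dp": [2,0,0],"twist": [0,0,0]},{"hand": 0,"dp": [2,0,0],"twist": [0,0,0]}]'

```text
t: 4.02
tool_pos: [0.4599, 0.1535, 0.072]
orientation: [-180.0, 0.1, 115.0]
force: [2.1, -4.5, 0.0]
gripper_width: 0.0
```

Run:
```python
from h import *
s=env.sense(); print(s["t"],s["tool_pos"],s["force"],s["wrist_torque"])
a=env.camera("scene")[240:345,190:330]; b=env.camera("wrist")[:,120:520]
a=cv2.resize(a,(400,300),interpolation=2); b=cv2.resize(b,(250,300))
cv2.imwrite("pics/d3.png",np.hstack([a,b])[:,:,::-1])
```

```text
4.0167 [0.45990832 0.15354684 0.07203248] [ 2.10671122 -4.48759238  0.01936388] [-0.78254018 -0.28264919  0.02806368]
```

View pics/d3.png

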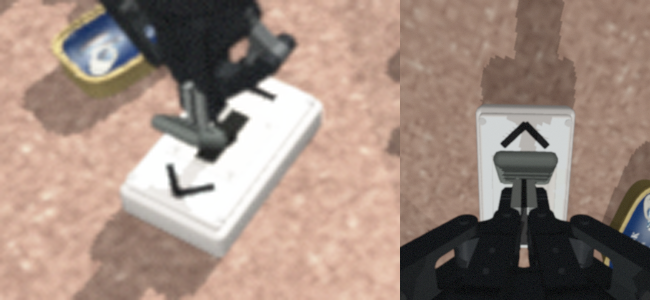

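Run:
```python
from h import *
i=env.camera_info("wrist"); im=env.camera("wrist")
col=im[200:310,300:340].mean(1).astype(int); print([(200+k,*col[k]) for k in range(0,110,4)])
P0=np.array([.4666,.1384,.034]); yb=np.array([np.cos(np.radians(115)),np.sin(np.radians(115)),0]); xb=np.array([yb[1],-yb[0],0])
for v in range(240,300,5):
    o,d=ray("wrist",(320,v),i); p=o-d*(xb@(o-P0))/(xb@d)-P0; dd=d-xb*(xb@d)
    # tilt at which ray meets the top-edge arc (r=.075) 
    y,z=yb@p,p[2]; dy,dz=yb@dd,dd[2]; t=np.roots([dy*dy+dz*dz,2*(y*dy+z*dz),y*y+z*z-.075**2])
    print(v,[round(float(np.arctan2(y+k*dy,z+k*dz)),2) for k in t if abs(np.imag(k))<1e-9])
```

```text
[(200, np.int64(113), np.int64(113), np.int64(112)), (204, np.int64(78), np.int64(78), np.int64(78)), (208, np.int64(53), np.int64(54), np.int64(53)), (212, np.int64(67), np.int64(66), np.int64(67)), (216, np.int64(103), np.int64(102), np.int64(101)), (220, np.int64(137), np.int64(136), np.int64(134)), (224, np.int64(171), np.int64(170), np.int64(168)), (228, np.int64(191), np.int64(190), np.int64(188)), (232, np.int64(192), np.int64(191), np.int64(188)), (236, np.int64(191), np.int64(190), np.int64(188)), (240, np.int64(183), np.int64(182), np.int64(180)), (244, np.int64(69), np.int64(74), np.int64(71)), (248, np.int64(83), np.int64(87), np.int64(84)), (252, np.int64(94), np.int64(98), np.int64(94)), (256, np.int64(93), np.int64(99), np.int64(95)), (260, np.int64(90), np.int64(95), np.int64(91)), (264, np.int64(80), np.int64(85), np.int64(81)), (268, np.int64(61), np.int64(65), np.int64(62)), (272, np.int64(57), np.int64(61), np.int64(58)), (276, np.int64(75), np.int64(80), np.int64(76)), (280, np.int64(58), np.int64(61), np.int64(59)), (284, np.int64(78), np.int64(83), np.int64(79)), (288, np.int64(68), np.int64(70), np.int64(68)), (292, np.int64(69), np.int64(72), np.int64(69)), (296, np.int64(80), np.int64(81), np.int64(79)), (300, np.int64(66), np.int64(68), np.int64(66)), (304, np.int64(64), np.int64(66), np.int64(64)), (308, np.int64(64), np.int64(67), np.int64(65))]
240 [3.02, 0.74]
245 [3.07, 0.71]
250 [3.12, 0.69]
255 [-3.11, 0.67]
260 [-3.07, 0.64]
265 [-3.02, 0.62]
270 [-2.97, 0.6]
275 [-2.92, 0.58]
280 [-2.87, 0.55]
285 [-2.83, 0.53]
290 [-2.78, 0.51]
295 [-2.73, 0.49]
```

Emit:
servo_tool --rows '[{"hand": 0,"dp": [1,0,0],"twist": [0,0,0]},{"hand": 0,"dp": [2,0,0],"twist": [0,0,0]},{"hand": 0,"dp": [2,0,0],"twist": [0,0,0]},{"hand": 0,"dp": [2,0,0],"twist": [0,0,0]}]'

```text
t: 4.5
tool_pos: [0.4597, 0.1542, 0.0722]
orientation: [-180.0, 0.3, 114.9]
force: [3.0, -9.0, 0.8]
gripper_width: 0.0003
```

The force rose to 9.5 N and the tool stopped following, so the paddle is at its stop. In the picture taken just before that step, the top edge at rows 243–265 (midpoint about 254) gave about 0.67 rad. I hold here.

Emit:
servo_tool --rows '[{"hand": 0,"dp": [0,0,0],"twist": [0,0,0]},{"hand": 0,"dp": [0,0,0],"twist": [0,0,0]},{"hand": 0,"dp": [0,0,0],"twist": [0,0,0]},{"hand": 0,"dp": [0,0,0],"twist": [0,0,0]},{"hand": 0,"dp": [0,0,0],"twist": [0,0,0]},{"hand": 0,"dp": [0,0,0],"twist": [0,0,0]},{"hand": 0,"dp": [0,0,0],"twist": [0,0,0]},{"hand": 0,"dp": [0,0,0],"twist": [0,0,0]}]'

```text
t: 5.17
tool_pos: [0.4597, 0.1541, 0.0723]
orientation: [-180.0, 0.3, 114.9]
force: [1.0, -4.7, -0.0]
gripper_width: -0.0
```

Emit:
servo_tool --rows '[{"hand": 0,"dp": [0,0,0],"twist": [0,0,0]},{"hand": 0,"dp": [0,0,0],"twist": [0,0,0]},{"hand": 0,"dp": [0,0,0],"twist": [0,0,0]},{"hand": 0,"dp": [0,0,0],"twist": [0,0,0]},{"hand": 0,"dp": [0,0,0],"twist": [0,0,0]},{"hand": 0,"dp": [0,0,0],"twist": [0,0,0]},{"hand": 0,"dp": [0,0,0],"twist": [0,0,0]},{"hand": 0,"dp": [0,0,0],"twist": [0,0,0]}]'

```text
t: 5.83
tool_pos: [0.4597, 0.154, 0.0723]
orientation: [-180.0, 0.3, 114.9]
force: [1.5, -4.9, 0.7]
gripper_width: 0.0001
```

Emit:
servo_tool --rows '[{"hand": 0,"dp": [0,0,0],"twist": [0,0,0]},{"hand": 0,"dp": [0,0,0],"twist": [0,0,0]},{"hand": 0,"dp": [0,0,0],"twist": [0,0,0]},{"hand": 0,"dp": [0,0,0],"twist": [0,0,0]},{"hand": 0,"dp": [0,0,0],"twist": [0,0,0]},{"hand": 0,"dp": [0,0,0],"twist": [0,0,0]},{"hand": 0,"dp": [0,0,0],"twist": [0,0,0]},{"hand": 0,"dp": [0,0,0],"twist": [0,0,0]}]'

```text
t: 6.5
tool_pos: [0.4597, 0.154, 0.0723]
orientation: [-180.0, 0.3, 114.9]
force: [1.5, -4.5, 1.2]
gripper_width: 0.0003
```

Emit:
servo_tool --rows '[{"hand": 0,"dp": [0,0,0],"twist": [0,0,0]},{"hand": 0,"dp": [0,0,0],"twist": [0,0,0]},{"hand": 0,"dp": [0,0,0],"twist": [0,0,0]},{"hand": 0,"dp": [0,0,0],"twist": [0,0,0]},{"hand": 0,"dp": [0,0,0],"twist": [0,0,0]},{"hand": 0,"dp": [0,0,0],"twist": [0,0,0]},{"hand": 0,"dp": [0,0,0],"twist": [0,0,0]},{"hand": 0,"dp": [0,0,0],"twist": [0,0,0]}]'

```text
t: 7.17
tool_pos: [0.4597, 0.154, 0.0723]
orientation: [-180.0, 0.3, 114.9]
force: [1.9, -3.8, 0.7]
gripper_width: -0.0002
```

Held for 2.7 s at the stop. Now I back off along -x, clear of the upright position.

Emit:
servo_tool --rows '[{"hand": 0,"dp": [-10,0,0],"twist": [0,0,0]},{"hand": 0,"dp": [-22,0,0],"twist": [0,0,0]},{"hand": 0,"dp": [-34,0,0],"twist": [0,0,0]},{"hand": 0,"dp": [-46,0,0],"twist": [0,0,0]},{"hand": 0,"dp": [-58,0,0],"twist": [0,0,0]},{"hand": 0,"dp": [-68,0,0],"twist": [0,0,0]},{"hand": 0,"dp": [-74,0,0],"twist": [0,0,0]},{"hand": 0,"dp": [-75,0,0],"twist": [0,0,0]}]'

```text
t: 7.83
tool_pos: [0.492, 0.0847, 0.0726]
orientation: [-180.0, 0.3, 114.8]
force: [0.4, 0.7, -1.4]
gripper_width: -0.0004
```

Emit:
servo_tool --rows '[{"hand": 0,"dp": [0,0,-20],"twist": [0,0,0]},{"hand": 0,"dp": [0,0,-50],"twist": [0,0,0]},{"hand": 0,"dp": [0,0,-80],"twist": [0,0,0]},{"hand": 0,"dp": [0,0,-110],"twist": [0,0,0]},{"hand": 0,"dp": [0,0,-135],"twist": [0,0,0]},{"hand": 0,"dp": [0,0,-150],"twist": [0,0,0]},{"hand": 0,"dp": [0,0,-150],"twist": [0,0,0]},{"hand": 0,"dp": [0,0,-150],"twist": [0,0,0]}]'

```text
t: 8.5
tool_pos: [0.4921, 0.0857, 0.2232]
orientation: [179.9, 0.4, 114.8]
force: [-0.2, 0.6, 1.0]
gripper_width: -0.0003
```

Run:
```python
from h import *
s=env.sense(); print(s["t"],s["tool_pos"],s["force"])
a=env.camera("scene")[180:360,170:410]; b=env.camera("wrist")[:,120:520]
a=cv2.resize(a,(400,300),interpolation=2); b=cv2.resize(b,(250,300))
cv2.imwrite("pics/d4.png",np.hstack([a,b])[:,:,::-1])
```

```text
8.5 [0.49205525 0.08573176 0.22316233] [-0.18984812  0.6321637   1.0403984 ]
```

View pics/d4.png

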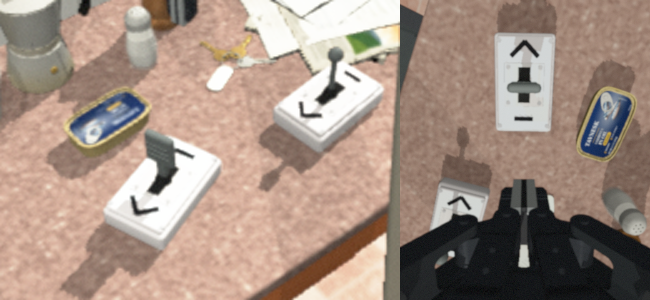

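The paddle is upright again, at (524,87) in the wrist half of the picture, the tool is clear, and the ball stick is untouched. I hand the job in.

```bash
python3 -c "
from rig import env
print(env.sign_off())"
```

```text
the job is handed in; nothing more can be done
None
```

The job is done and handed in at about 8.5 s of the allowed 38 s; sign-off gave no verdict.

**What I did:** I brought the shut fingers down on the bar side of the paddle and pushed it along the box's +y until it met its stop. I held it there for about 2.7 s, then backed off 75 mm and rose 150 mm.

**Checks:**
- **Position:** the paddle's top triangulated to 0.106 m high, against the stated 0.109. The top, scene and wrist views agreed on its place to within 2–3 mm.
- **Push:** just before the stop, the wrist picture gave a tilt of about 0.67 rad. The force then jumped to 9.5 N and the tool stopped following, which I took as the 0.7 rad stop. While holding, it stayed at about 4–5 N.
- **After release:** the paddle looks upright in both pictures and nothing touches it. I judged this by eye and did not measure the final tilt. The residual force was about 1 N, close to the sensor's noise.
- **Other switch:** the ball-ended stick looks upright and was not touched.

**Disagreements:** the box outline in the top view came out at 74 x 123 mm instead of 80 x 130. In the scene view the fitted outline took in the box's side, so I used it only as a rough check. Partway through the push, the force direction suggested a smaller tilt (about 0.44 rad) than the geometry did (about 0.59 rad), probably because of friction.

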